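# Close the lever arch file

### The job

Close up the lever arch file that lies open on the desk: first push its raised lever right down to the stop so that the arches shut, and after that tip the cover over from its outside until it is fully shut. Do it all by pushing: do not pinch the cover between the fingers or reach round to its inside, and do not lift the file or shove it away from its place. Leave the hole punch, the paper roll and the bottle alone.

Things in the scene. Friction and masses are not known exactly. Their poses are not given: they have to be found in the camera images.
- file: Lever arch file, dark blue board, loose on the desk (about 0.75 kg), lying on its back board: 240 mm along its x, 225 mm along y, 75 mm high. Origin: centre of its underside; z up. The spine is the upright 75 mm wall along the +y side (y = +112.5 mm); +x is the top end of the pages. Filed sheets, 18 mm high, fill it from y = 35 mm to the -y side.
- mechanism (a point): Middle of the steel mechanism's base plate (150 x 68 mm), 6 mm above the desk at file point (0, 56.5, 6) mm. On it: two fixed posts 42 mm high at file x = -40 and +40, y = 28.5 mm; two thin arches that meet the posts, on a shaft at y = 56.5 mm (up to 55 mm high; with the lever up they lean back towards the spine); and the lever, on the spine side.
- lever (a joint): Angle of the steel lever, rad: 0 = pushed right down to its stop (arches shut), 1.1 to 1.4 at the start (almost upright). Pivot pin along the file's y through file point (-35, 78.5, 22) mm; it is tipped down towards the file's +x and lies along +x when shut. Friction holds it where it is left; it takes about 2 N at its end. The arches close with it.
- lever_tip (a point): Middle of the upper face of the lever's thumb plate (22 mm along the lever, 18 mm wide, 5 mm thick), 74 mm along and 15 mm above the pivot when the lever is down: file point (39, 78.5, 37) mm then. Raised, this face looks to the file's -x side and the plate stands about 85 to 108 mm above the desk.
- cover (a joint): Angle of the front cover, rad: 0 = fully shut (level, on top), pi/2 = straight up, 2.1 to 2.5 at the start (leaning open to the file's +y side, outside the spine); stop at 2.75. It hinges on the upper edge of the spine, along the file's x through spine_top. The crease is stiff: the cover stays where it is left, does not fall shut, and takes 1 to 2 N at its free edge.
- spine_top (a point): Middle of the hinge line of the cover: file point (0, 112.5, 75) mm.
- cover_edge (a point): Middle of the cover's free edge, on its outer face. The cover is a 3 mm board, 240 mm along the hinge line and 225 mm from the hinge to this edge; shut, this point is at file point (0, -112.5, 78) mm.
- cover_lining: The cover's light grey inner face (a 1.2 mm sheet glued inside the cover, its rim 8 to 10 mm in from the cover's edges). Origin on the hinge line. The fingers should not press on it.
- punch: Bystander: hole punch, dark grey and black with a sloping press plate on top, 105 x 62 x 50 mm, standing near the file's -y side. Origin: centre of its underside.
- roll: Bystander: paper roll standing on end, 100 mm across, 95 mm high, beyond the file's +x side. Origin: centre of its underside.
- bottle: Bystander: clear water bottle, 62 mm across, 200 mm high, beyond the file's +x side. Origin: centre of its underside.

How it is judged:
On the way, in this order (a step that is already met when the one before it is completed fails the run):
1. the lever is pushed down to its stop while the cover still stands open (value of joint lever below 0.1 rad and value of joint cover above 1.2 rad), for 0.2 s.
2. the cover is tipped over and shut, the lever still down (value of joint cover below 0.07 rad and value of joint lever below 0.1 rad), for 0.2 s.
At the end, for the whole second after the job is handed in: The lever is down (within 0.1 rad of its stop), the cover is shut (within 0.07 rad, about 15 mm at its free edge), the file lies flat and at rest within 70 mm of where it lay, and punch, roll and bottle are within 30 mm of their places (all of step 2 and angle between file's own z axis and vertical below 0.05 rad and height (world z) of file below 0.008 m and distance of file from where it was at the start of the episode below 0.07 m and linear speed of file below 0.02 m/s and distance of each of punch, roll, bottle from where it was at the start of the episode below 0.03 m); the robot touches nothing.
It fails at once if the file is lifted or tipped up off the desk (height (world z) of file above 0.02 m or angle between file's own z axis and vertical above 0.2 rad).
It fails at once if the cover is pinched or pulled: the fingers press on its inside (over 2 N) (contact force between the fingers and cover_lining above 2 N).
It fails at once if the file is shoved away from its place (over 100 mm) (distance of file from where it was at the start of the episode above 0.1 m).
It fails at once if the punch, roll or bottle is knocked over or pushed away (over 50 mm) (distance of any of punch, roll, bottle from where it was at the start of the episode above 0.05 m or angle between any of roll, bottle's own z axis and vertical above 0.6 rad).
It also fails if it takes over 56 s, if anything falls off the work surface, if the arm or the gripper's body presses on something with over 40 N, if the wrist force passes 120 N, or if a joint passes its speed limit or range.

### The arm

A 7-joint arm with a two-finger parallel gripper is mounted at the origin on the work surface. World frame = base frame: x ahead of the robot, y to its left, z up, the work surface at z = 0. Lengths are in m, angles in rad, forces in N, time in s.
With the tool pointing down it reaches from about 0.4 to 0.875 m from the base axis. Payload 6.5 kg.
Tool frame: the origin (TCP) lies midway between the tips of the shut fingers; the grasp point (between the pads) lies 19 mm behind it (grip_point_offset is the distance from the TCP to the grasp point, in m); z points along the fingers, y is the direction in which the jaws open and shut (so a half turn about z gives the same grasp; the last joint's range is limited). The gripper opens to 88 mm and grips with 3 to 60 N. Pads are 18 mm wide; open, the fingers measure 123 mm over their backs; the gripper's body (75 mm by 187 mm) begins 45 mm behind the grasp point.
Start: joints at [-1.352, 0.536, -0.004, 1.538, 0.003, 1.067, -0.071], TCP at [0.183, 0.624, 0.2] pointing down, gripper open.
Joint ranges: [-2.7, 2.7], [-0.37, 2.16], [-1.27, 1.26], [0.24, 2.4], [-1.31, 4.45], [0.19, 1.91], [-2.76, 2.76]. Speed limits (rad/s): [2.39, 2.39, 3.14, 3.14, 3.14, 3.14, 3.14].

### API

Orientations are given as a unit quaternion [x, y, z, w].
In Python, from station import state, get_image, sign_off, grip_point_offset gives the robot as it stands.
- The arm moves only by the tool servo_tool, never from a script. Its argument "steps" is a list of rows, each a list of 7 numbers: the shift along the tool's x, y, z in cm, then the turn, a rotation vector about the tool's x, y, z in degrees, then the closure, from -1 (fully open) to 1 (shut). In form: [[dx, dy, dz, rx, ry, rz, claw], ...]. A call has exactly 10 rows; each row shifts and turns the commanded pose from where the row before left it, along the tool's axes as they then stand; what a row does not reach is not made up. A row lasts 1/12 s, in which the tool goes at most 41.7 mm and 7.16 degrees, less where a joint would pass 70% of its speed; a pose out of reach is approached as far as the arm can. A call with a gripper value outside its range is refused whole. The fingers move at their own pace and stop on an object; the grip force is fixed at half the most. Time passes only in rows, so rows that do not move let the fingers close, or fill a call up. It gives the time, the measured TCP pose, the force and the opening at its end, in the units of the state.
- state(): the state, without advancing time (a new reading comes with each control period).
- get_image(name): name is "scene" or "top"; returns a dict with "color" (480x640x3 uint8, blue, green, red), "fx", "fy", "cx", "cy" (pixels), "pose" (4x4, takes a point from camera to world coordinates). Camera axes: x right, y up, looking along -z (the intrinsics and any distortion apply to the point x, -y, -z); pixel columns grow to the right and rows downward; lengths in m; the calibration is good to about 2 mm. A picture is of the moment at which its call begins. There is no depth.
- sign_off(): hands the job in, once; it reports no verdict.
The state is a dict: "clock": time; "joint_pos": joint angles; "qd": joint speeds; "tau": joint torques, N m; "eef_pos": TCP position; "tool_rot": TCP orientation; "contact_force": force on the tool from outside, world axes, zero at the start; "ft_torque": the same for the moment, N m; "gripper_width": finger opening in m.
Only numpy, scipy, OpenCV 4.12 (cv2) and the standard library are available. Lean on these libraries where they do the work, as an engineer would, in place of code of your own. Each camera call takes 0.05 s, during which the arm holds its last target.

## Working session

There is one attempt and no reset: what is moved stays moved. The work goes in short steps, Python scripts to look and compute and a tool call to move; the robot and the scene stay as the last step left them, time stands still between calls to the robot, and variables do not carry over. Pictures are saved under pics/ and viewed, and the job is handed in when it is done.

Besides the shell and the picture viewer there is one more tool, called after "Request:" by a JSON object that holds its "method" and its "body". servo_tool: Moves the arm, as the interface text tells. Its arguments: {"type":"object","properties":{"steps":{"type":"array","items":{"type":"array","items":{"type":"number"}}}},"required":["steps"]}

```bash
ls; mkdir -p pics; python3 - <<'E'
from station import *
import cv2
s=state()
print(s, grip_point_offset)
for n in ["scene","top"]:
    i=get_image(n); cv2.imwrite(f"pics/{n}0.png",i["color"]); print(n,{k:v for k,v in i.items() if k!="color"})
E
```

```text
pics
{'clock': 0.0, 'joint_pos': array([-1.35218079,  0.53719159, -0.00443906,  1.53885244,  0.0025922 ,
        1.06730088, -0.07122038]), 'qd': array([ 2.49604554e-03,  1.75906297e-04,  2.61759221e-05,  2.29932469e-03,
        3.23888479e-04,  1.72556836e-03, -7.34016994e-04]), 'tau': array([-3.22509031e-04, -5.70981932e+01,  9.90458988e-01, -2.51603651e+01,
       -5.63056231e-02,  1.78159674e-02,  1.68995866e-04]), 'eef_pos': array([0.18246449, 0.62315504, 0.19873072]), 'tool_rot': array([ 1.41903046e-01,  9.89880176e-01, -8.70921217e-04, -6.37127707e-05]), 'contact_force': array([-0.38143051, -0.71507821, -0.48801809]), 'ft_torque': array([ 0.02050654,  0.00956966, -0.02784154]), 'gripper_width': 0.08835638096004857} 0.0187
scene {'fx': 467.3533263693852, 'fy': 467.3533263693852, 'cx': 321.36064724659155, 'cy': 239.14098881935303, 'pose': array([[-0.18409118, -0.655239  ,  0.73264745,  1.17052004],
       [ 0.98282483, -0.13247537,  0.12847428,  0.11444945],
       [ 0.01287638,  0.74371508,  0.6683727 ,  0.59875442],
       [ 0.        ,  0.        ,  0.        ,  1.        ]])}
top {'fx': 453.6369974640947, 'fy': 453.6369974640947, 'cx': 329.81063294601785, 'cy': 239.3613507109067, 'pose': array([[ 0.00975119,  0.98381269, -0.17893438,  0.4694382 ],
       [-0.99935675,  0.0034123 , -0.03569944, -0.00536   ],
       [-0.03451098,  0.17916739,  0.98321312,  0.82877564],
       [ 0.        ,  0.        ,  0.        ,  1.        ]])}
```

View pics/scene0.png

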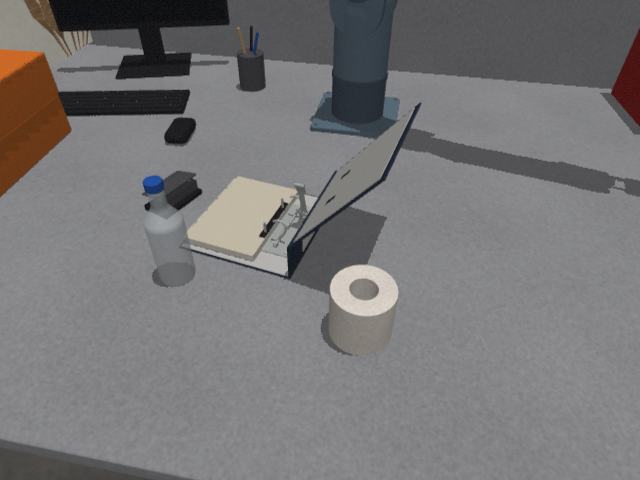

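View pics/top0.png

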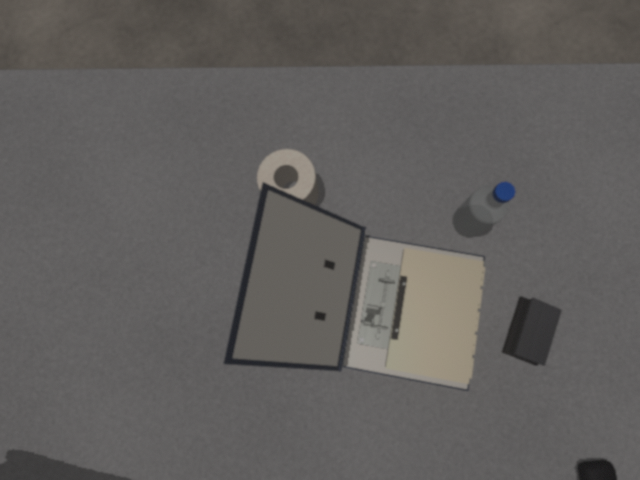

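```bash
python3 - <<'E'
import cv2
a=cv2.imread("pics/scene0.png"); b=cv2.imread("pics/top0.png")
c=a[90:290,170:430]; cv2.imwrite("pics/sc1.png",cv2.resize(cv2.convertScaleAbs(c,alpha=1.3),None,fx=3,fy=3,interpolation=cv2.INTER_CUBIC))
c=b[170:400,215:500]; cv2.imwrite("pics/tc1.png",cv2.resize(cv2.convertScaleAbs(c,alpha=1.3),None,fx=2.6,fy=2.6,interpolation=cv2.INTER_CUBIC))
E
```

```text
(no output)
```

View pics/sc1.png

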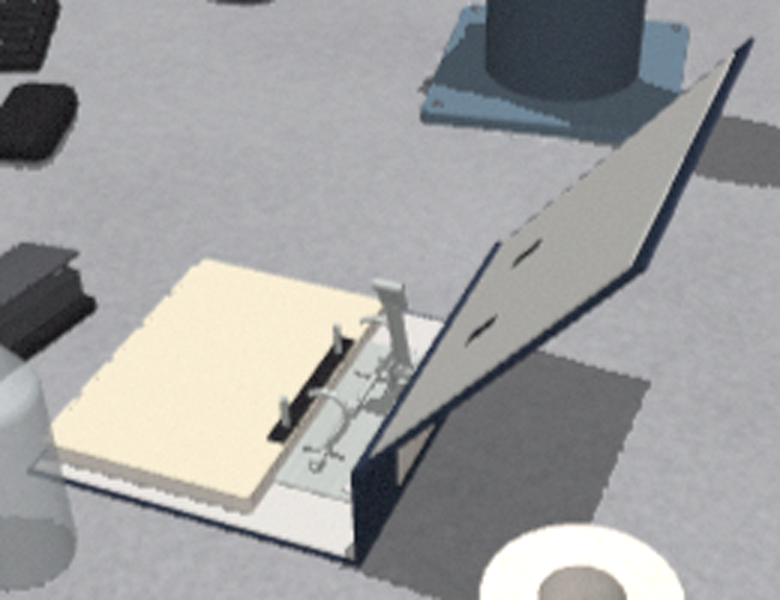

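View pics/tc1.png

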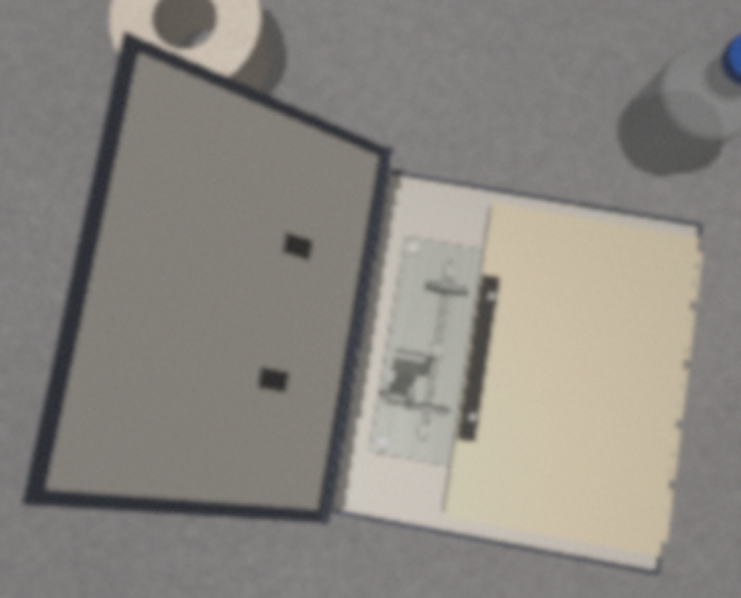

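```bash
cat > h.py <<'E'
import numpy as np
from scipy.optimize import least_squares
from scipy.spatial.transform import Rotation as R
def project(im,P):
    T=np.linalg.inv(im["pose"]); p=np.asarray(P)@T[:3,:3].T+T[:3,3]
    return np.c_[im["cx"]+im["fx"]*p[:,0]/-p[:,2], im["cy"]+im["fy"]*-p[:,1]/-p[:,2]]
def cover_pt(x,r,t,a):  # along hinge x, distance r from hinge, thickness t outward, angle a
    return np.array([x,.1125-r*np.cos(a)+t*np.sin(a)*1.0,.075+r*np.sin(a)+t*np.cos(a)])
def lever_pt(u,w,b,y=.0785):
    return np.array([-.035+u*np.cos(b)-w*np.sin(b),y,.022+u*np.sin(b)+w*np.cos(b)])
def toW(q,P):
    c,s=np.cos(q[2]),np.sin(q[2]); P=np.atleast_2d(P)
    return np.c_[q[0]+c*P[:,0]-s*P[:,1],q[1]+s*P[:,0]+c*P[:,1],P[:,2]]
E
python3 - <<'E'
from h import *
from station import *
I={n:get_image(n) for n in ["scene","top"]}
def model(q,n):
    a,b=q[3],q[4]
    if n=="scene": P=[[.12,.1125,0],cover_pt(.12,0,.0,a),cover_pt(.12,.225,.0015,a),cover_pt(-.12,.225,.0015,a),[.12,-.1125,0.],[ -.12,.1125,.075],lever_pt(.085,.0125,b)]
    else: P=[cover_pt(.12,0,0,a),cover_pt(-.12,0,0,a),cover_pt(.12,.225,.0015,a),cover_pt(-.12,.225,.0015,a),[.12,-.1125,0.],[-.12,-.1125,0.]]
    return project(I[n],toW(q,P))
obs={"scene":np.array([[290,276.7],[289.3,245],[384,179.3],[420,103.3],[180.7,246],[336,171],[300,184]]),
"top":np.array([[365,227.7],[340,370],[263.8,184.2],[225.4,363.1],[485,257.7],[468.1,390]])}
f=lambda q:np.concatenate([(model(q,n)-obs[n]).ravel() for n in obs])
best=min((least_squares(f,[.45,-.1,y,2.3,1.25],loss="soft_l1") for y in(-.2,0,.2)),key=lambda r:r.cost)
q=best.x;print(q,best.cost)
print(f(q).reshape(-1,2).round(1))
for nm,P in dict(tip=lever_pt(.074,.015,q[4]),down=lever_pt(.074,.015,0),spine=[0,.1125,.075],edge=cover_pt(0,.225,.003,q[3]),shut=cover_pt(0,.225,.003,0)).items(): print(nm,toW(q,P).round(3))
# roll,bottle,punch rough
def ray(im,u,v,z):
    d=im["pose"][:3,:3]@np.array([(u-im["cx"])/im["fx"],-(v-im["cy"])/im["fy"],-1]); o=im["pose"][:3,3]
    return o+d*(z-o[2])/d[2]
t=I["top"];s=I["scene"]
print("roll",ray(t,286,176,.095),ray(s,363,290,.095)); print("bottle",ray(t,504,192,.2),ray(s,154,184,.2)); print("punch",ray(t,532,330,.04))
E
```

```text
[ 0.48937012 -0.12715053 -0.17273071  2.26318119  1.17521149] 11.80115438717911
[[-0.9  1.9]
 [-1.7  2.2]
 [-0.2 -0.5]
 [ 0.6 -0.7]
 [-2.1  0.8]
 [-0.4  0.1]
 [-0.7 -0.3]
 [-0.3 -0. ]
 [-0.5  2. ]
 [-0.4 -1.2]
 [-1.6  1.6]
 [-0.1 -0.5]
 [-0.2  2.2]]
tip [[ 0.483 -0.046  0.096]]
down [[ 0.541 -0.057  0.037]]
spine [[ 0.509 -0.016  0.075]]
edge [[0.534 0.127 0.246]]
shut [[ 0.47  -0.238  0.078]]
roll [0.71181749 0.09660828 0.095     ] [0.71417799 0.09661172 0.095     ]
bottle [ 0.65296779 -0.22894633  0.2       ] [ 0.66356853 -0.22354225  0.2       ]
punch [ 0.4593043  -0.31831245  0.04      ]
```

Request:
{"method": "servo_tool", "body": {"steps": [[0,0,-1.5,0,0,7,1],[0,0,-1.5,0,0,7,1],[0,0,-1.5,0,0,7,1],[0,0,-1.5,0,0,7,1],[0,0,-1.5,0,0,7,1],[0,0,-1.5,0,0,7,1],[0,0,-1.5,0,0,7,1],[0,0,-1.5,0,0,7,1],[0,0,-1.5,0,0,7,1],[0,0,-1.5,0,0,7,1]]}}

```text
clock: 1.03
eef_pos: [0.1825, 0.6236, 0.3501]
tool_rot: [0.686, 0.727, -0.0, 0.0]
contact_force: [-0.3, 0.4, -0.1]
gripper_width: 0.0237
```

Request:
{"method": "servo_tool", "body": {"steps": [[0,0,0,0,0,6.8,1],[0,0,0,0,0,6.8,1],[0,0,0,0,0,0,1],[0,0,0,0,0,0,1],[0,0,0,0,0,0,1],[0,0,0,0,0,0,1],[0,0,0,0,0,0,1],[0,0,0,0,0,0,1],[0,0,0,0,0,0,1],[0,0,0,0,0,0,1]]}}

```text
clock: 1.87
eef_pos: [0.1827, 0.6238, 0.3496]
tool_rot: [0.765, 0.643, -0.0, 0.0]
contact_force: [1.2, -0.1, 0.0]
gripper_width: 0.0005
```

```bash
cat >> h.py <<'E'
Q=np.array([ 0.48937012,-0.12715053,-0.17273071,2.26318119,1.17521149])
def rel(s,target):
    """tool-axis shift in cm from measured TCP to world target"""
    return (R.from_quat(s["tool_rot"]).inv().apply(np.asarray(target)-s["eef_pos"])*100).round(2)
def toF(P,q=Q):
    c,s=np.cos(q[2]),np.sin(q[2]); d=np.asarray(P)-[q[0],q[1],0]
    return np.array([c*d[0]+s*d[1],-s*d[0]+c*d[1],d[2]])
def show(s):
    r=R.from_quat(s["tool_rot"]).as_matrix()
    print("t",round(s["clock"],2),"pos",s["eef_pos"].round(4),"file",(toF(s["eef_pos"])*1000).round(1),"F",s["contact_force"].round(2),"w",round(s["gripper_width"],4))
    print(" tool y dir deg",np.degrees(np.arctan2(r[1,1],r[0,1])).round(2),"z",r[:,2].round(3))
E
python3 - <<'E'
from h import *
from station import *
s=state();show(s);print(s["joint_pos"].round(3))
print(rel(s,[.42,.35,.35]))
E
```

```text
t 1.87 pos [0.1827 0.6238 0.3496] file [-431.2  687.   349.6] F [ 1.16 -0.05  0.03] w 0.0005
 tool y dir deg -9.9 z [-0. -0. -1.]
[-1.565  0.441  0.315  1.355 -0.135  1.366 -1.423]
[-22.89  28.09  -0.04]
```

Request:
{"method": "servo_tool", "body": {"steps": [[-2.3,2.8,0,0,0,0,1],[-2.3,2.8,0,0,0,0,1],[-2.3,2.8,0,0,0,0,1],[-2.3,2.8,0,0,0,0,1],[-2.3,2.8,0,0,0,0,1],[-2.3,2.8,0,0,0,0,1],[-2.3,2.8,0,0,0,0,1],[-2.3,2.8,0,0,0,0,1],[-2.3,2.8,0,0,0,0,1],[-2.3,2.8,0,0,0,0,1]]}}

```text
clock: 2.7
eef_pos: [0.4198, 0.3475, 0.3499]
tool_rot: [0.765, 0.643, 0.0, -0.0]
contact_force: [-0.1, 0.0, 0.0]
gripper_width: 0.0004
```

Request:
{"method": "servo_tool", "body": {"steps": [[-3.5,0.7,0,0,0,0,1],[-3.5,0.7,0,0,0,0,1],[-3.5,0.7,0,0,0,0,1],[-3.5,0.7,0,0,0,0,1],[-3.5,0.7,0,0,0,0,1],[-3.5,0.7,0,0,0,0,1],[-3.5,0.7,0,0,0,0,1],[-3.5,0.7,0,0,0,0,1],[-3.5,0.7,0,0,0,0,1],[-3.5,0.7,0,0,0,0,1]]}}

```text
clock: 3.53
eef_pos: [0.4273, -0.0096, 0.3499]
tool_rot: [0.765, 0.643, 0.001, -0.0]
contact_force: [0.7, -0.2, 0.4]
gripper_width: 0.0008
```

Request:
{"method": "servo_tool", "body": {"steps": [[-1.2,0.5,0,0,0,0,1],[-1,0.5,0,0,0,0,1],[0,0,1,0,0,0,1],[0,0,2,0,0,0,1],[0,0,2,0,0,0,1],[0,0,2,0,0,0,1],[0,0,2,0,0,0,1],[0,0,1,0,0,0,1],[0,0,0,0,0,0,1],[0,0,0,0,0,0,1]]}}

```text
clock: 4.37
eef_pos: [0.4334, -0.0309, 0.2496]
tool_rot: [0.765, 0.643, -0.0, -0.0]
contact_force: [-0.8, -0.9, 0.8]
gripper_width: 0.0006
```

```bash
python3 - <<'E'
from h import *
from station import *
import cv2
s=state();show(s);print(s["joint_pos"].round(3))
a=get_image("scene")["color"]; b=get_image("top")["color"]
c=np.hstack([a[60:300,150:450],b[150:390,205:505]]); cv2.imwrite("pics/s2.png",cv2.resize(c,(800,320)))
E
```

```text
t 4.37 pos [ 0.4334 -0.0309  0.2496] file [-71.7  85.2 249.6] F [-0.76 -0.87  0.82] w 0.0006
 tool y dir deg -9.89 z [-0.001 -0.001 -1.   ]
[-0.772  0.109  0.808  2.051 -0.092  1.017 -0.091]
```

View pics/s2.png

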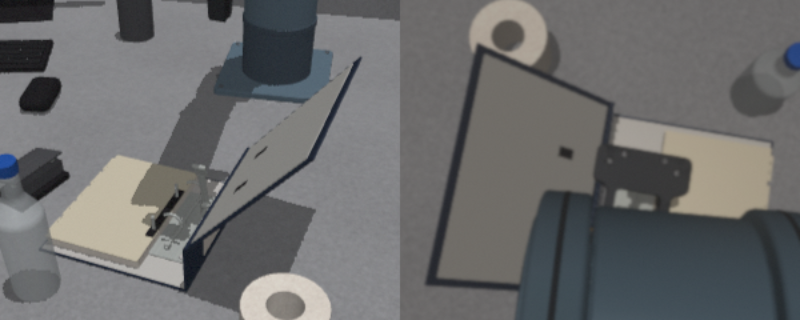

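```bash
python3 - <<'E'
from h import *
from station import *
import cv2
a=get_image("scene"); print(project(a,[state()["eef_pos"]]));cv2.imwrite("pics/s3.png",a["color"])
E
```

```text
[[314.30385234  95.71241851]]
```

View pics/s3.png

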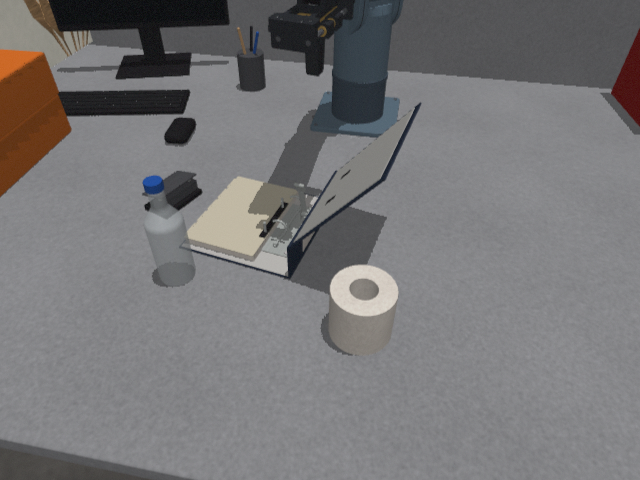

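```bash
python3 - <<'E'
from h import *
from station import *
import cv2
show(state())
for k in range(5): a=get_image("scene");show(state())
print(project(a,[state()["eef_pos"]]));cv2.imwrite("pics/s4.png",a["color"][0:240,160:480])
E
```

```text
t 4.52 pos [ 0.4344 -0.031   0.2506] file [-70.7  85.3 250.6] F [-0.1  -0.63  0.  ] w 0.0006
 tool y dir deg -9.91 z [ 0.002  0.001 -1.   ]
t 4.57 pos [ 0.4344 -0.031   0.2506] file [-70.7  85.3 250.6] F [-0.3  -0.59  0.01] w 0.0003
 tool y dir deg -9.9 z [ 0.002  0.001 -1.   ]
t 4.62 pos [ 0.4343 -0.031   0.2504] file [-70.8  85.2 250.4] F [ 0.71 -0.35 -0.03] w 0.0001
 tool y dir deg -9.9 z [ 0.002  0.001 -1.   ]
t 4.67 pos [ 0.4341 -0.0311  0.2503] file [-71.   85.1 250.3] F [-1.02  0.06  0.35] w 0.0005
 tool y dir deg -9.91 z [ 0.001  0.001 -1.   ]
t 4.72 pos [ 0.434  -0.0311  0.2502] file [-71.1  85.1 250.2] F [-0.46  0.71 -0.35] w 0.0004
 tool y dir deg -9.91 z [ 0.001  0.001 -1.   ]
t 4.77 pos [ 0.4339 -0.0311  0.25  ] file [-71.2  85.1 250. ] F [ 0.53  0.08 -0.89] w 0.0005
 tool y dir deg -9.91 z [ 0.001  0.    -1.   ]
[[314.30547572  95.88474661]]
```

View pics/s4.png

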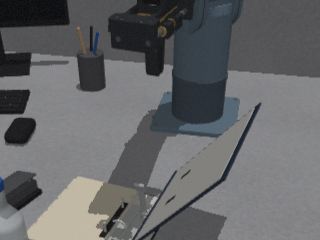

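```bash
python3 - <<'E'
from h import *
from station import *
import cv2
a=get_image("scene");b=get_image("top"); p=state()["eef_pos"]
for im,n in((a,"scene"),(b,"top")):
    z=np.array([p+[0,0,d] for d in (0,.064,.13)]+[[0,0,0]]); print(n,project(im,z).round(1))
c=cv2.resize(cv2.convertScaleAbs(a["color"][0:140,240:420],alpha=2.2,beta=20),None,fx=4,fy=4,interpolation=cv2.INTER_CUBIC); cv2.imwrite("pics/s5.png",c)
cv2.imwrite("pics/t5.png",cv2.convertScaleAbs(b["color"],alpha=1.8,beta=10))
E
```

```text
scene [[314.3  96. ]
 [314.4  58.1]
 [314.5  14.2]
 [356.4 115.4]]
top [[366.5 351.5]
 [369.1 355.3]
 [372.6 360.2]
 [341.4 618.1]]
```

View pics/s5.png

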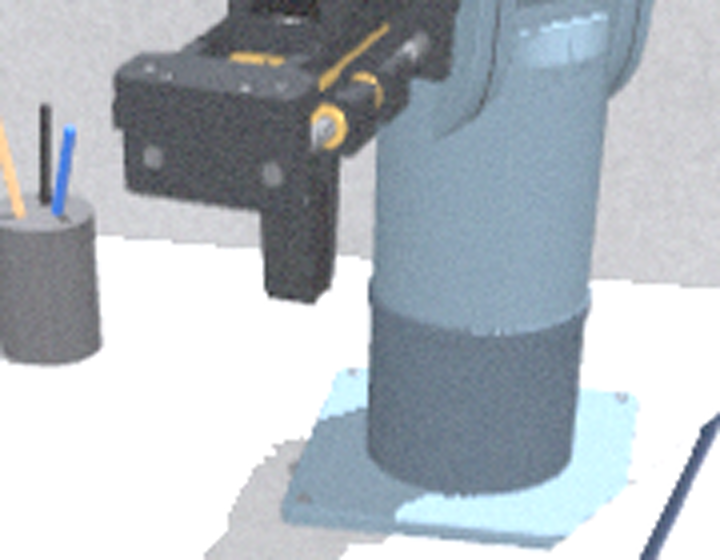

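View pics/t5.png

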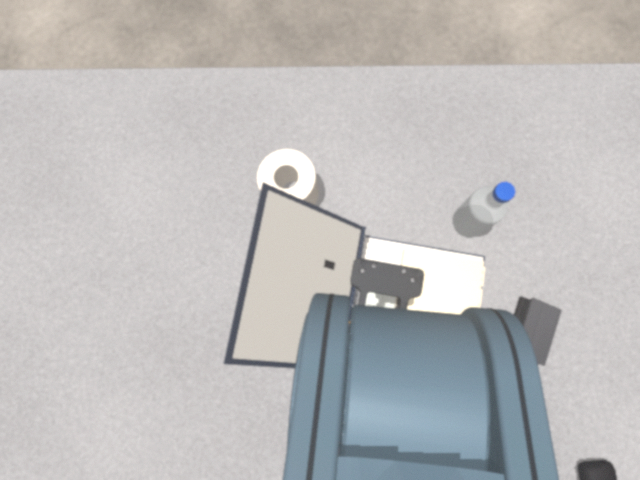

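```bash
python3 - <<'E'
from h import *
from station import *
a=get_image("scene"); s=state(); p=s["eef_pos"]; r=R.from_quat(s["tool_rot"])
pts=[[x,y,-.064] for x in(-.0375,.0375) for y in(.093,-.093)]+[[x,y,0] for x in(-.009,.009) for y in(-.0175,.0175)]
for q,u in zip(pts,project(a,p+r.apply(pts))): print(q,u.round(0))
E
```

```text
[-0.0375, 0.093, -0.064] [268.  76.]
[-0.0375, -0.093, -0.064] [314.  36.]
[0.0375, 0.093, -0.064] [315.  85.]
[0.0375, -0.093, -0.064] [354.  42.]
[-0.009, -0.0175, 0] [313.  91.]
[-0.009, 0.0175, 0] [305.  99.]
[0.009, -0.0175, 0] [323.  93.]
[0.009, 0.0175, 0] [316. 101.]
```

```bash
python3 - <<'E'
from h import *
from station import *
a=get_image("top"); s=state(); p=s["eef_pos"]; r=R.from_quat(s["tool_rot"])
for h in (.064,.1,.15):
    pts=[[x,.093,-h] for x in(-.0375,.0375)]
    for q,u in zip(pts,project(a,p+r.apply(pts))): print(q,u.round(0))
im=get_image("scene")
for dz in (.03,.04,.05,.06):
  print(dz,project(im,p+r.apply([[-.0375,.093,-.064-dz],[.0375,.093,-.064-dz],[-.009,.0175,-dz],[.009,.0175,-dz],[.009,-.0175,-dz]])).round(0).tolist())
for dx in (.03,.045,.06):
  print(dx,project(im,p+r.apply([[-.0375,.093-dx,-.064],[.0375,.093-dx,-.064],[-.009,.0175-dx,0],[.009,.0175-dx,0],[.009,-.0175-dx,0]])).round(0).tolist())
E
```

```text
[-0.0375, 0.093, -0.064] [416. 278.]
[0.0375, 0.093, -0.064] [350. 267.]
[-0.0375, 0.093, -0.1] [421. 275.]
[0.0375, 0.093, -0.1] [351. 263.]
[-0.0375, 0.093, -0.15] [429. 270.]
[0.0375, 0.093, -0.15] [351. 256.]
0.03 [[267.0, 56.0], [315.0, 64.0], [305.0, 82.0], [316.0, 84.0], [323.0, 76.0]]
0.04 [[266.0, 49.0], [316.0, 57.0], [305.0, 76.0], [316.0, 78.0], [323.0, 70.0]]
0.05 [[266.0, 42.0], [316.0, 49.0], [305.0, 70.0], [316.0, 72.0], [323.0, 64.0]]
0.06 [[266.0, 35.0], [316.0, 42.0], [305.0, 64.0], [316.0, 65.0], [323.0, 58.0]]
0.03 [[277.0, 69.0], [323.0, 77.0], [312.0, 92.0], [322.0, 94.0], [329.0, 86.0]]
0.045 [[281.0, 65.0], [326.0, 73.0], [315.0, 89.0], [325.0, 90.0], [332.0, 83.0]]
0.06 [[285.0, 62.0], [329.0, 69.0], [318.0, 85.0], [328.0, 87.0], [334.0, 79.0]]
```

```bash
python3 - <<'E'
from h import *
from station import *
import cv2
a=get_image("scene")
for xy in ([.653,-.229],[.6636,-.2235]):
  print(project(a,[[*xy,0],[*xy,.2]]).round(1).tolist())
print(project(a,[[.713,.0966,0],[.713,.0966,.095]]))
cv2.imwrite("pics/b6.png",cv2.resize(cv2.convertScaleAbs(a["color"][150:360,120:420],alpha=1.3),None,fx=2.6,fy=2.6,interpolation=cv2.INTER_CUBIC))
E
```

```text
[[179.5, 273.6], [153.7, 179.5]]
[[180.0, 278.4], [154.0, 184.0]]
[[358.7222509  329.83425493]
 [363.08894862 289.39864219]]
```

View pics/b6.png

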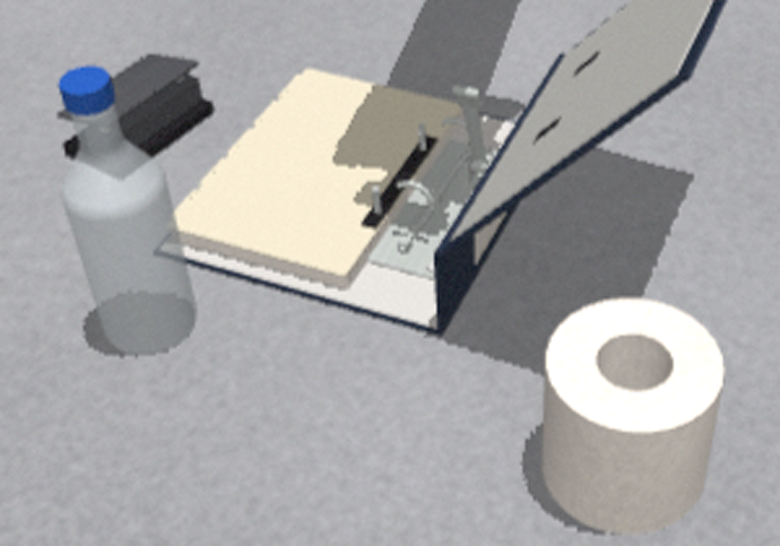

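Request:
{"method": "servo_tool", "body": {"steps": [[0,0,1,0,0,0,1],[0,0,2,0,0,0,1],[0,0,2,0,0,0,1],[0,0,2,0,0,0,1],[0,0,2,0,0,0,1],[0,0,2,0,0,0,1],[0,0,1,0,0,0,1],[0,0,0,0,0,0,1],[0,0,0,0,0,0,1],[0,0,0,0,0,0,1]]}}

```text
clock: 5.9
eef_pos: [0.4342, -0.0314, 0.1303]
tool_rot: [0.766, 0.643, 0.0, 0.0]
contact_force: [-0.8, -0.6, -0.6]
gripper_width: 0.0005
```

```bash
python3 - <<'E'
from h import *
from station import *
import cv2
a=get_image("scene"); s=state(); show(s); p=s["eef_pos"]; r=R.from_quat(s["tool_rot"])
pts=[[x,y,0] for x in(-.009,.009) for y in(-.0175,.0175)]
print(project(a,p+r.apply(pts)).round(0).tolist())
cv2.imwrite("pics/s7.png",cv2.resize(cv2.convertScaleAbs(a["color"][60:260,200:440],alpha=1.6,beta=10),None,fx=3,fy=3,interpolation=cv2.INTER_CUBIC))
E
```

```text
t 5.95 pos [ 0.4344 -0.0312  0.1305] file [-70.6  85.1 130.5] F [-0.1   0.27  0.69] w 0.0003
 tool y dir deg -9.92 z [ 0.002  0.    -1.   ]
[[313.0, 151.0], [306.0, 161.0], [322.0, 153.0], [315.0, 163.0]]
```

View pics/s7.png

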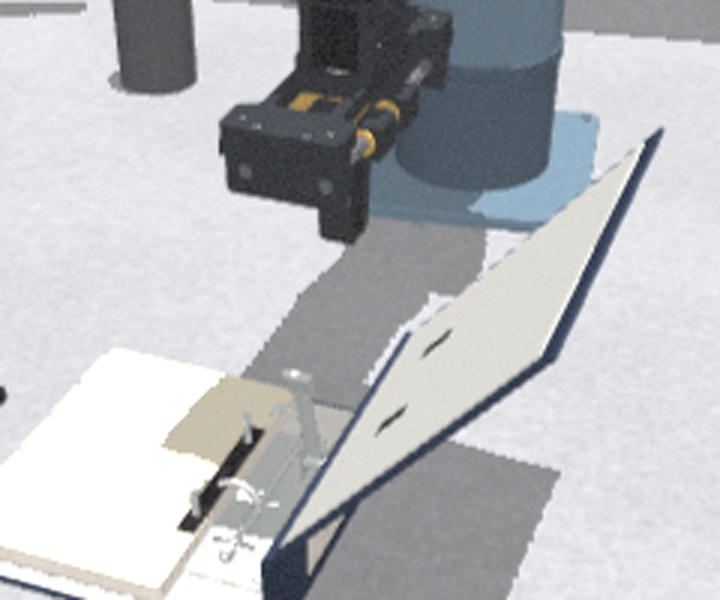

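Request:
{"method": "servo_tool", "body": {"steps": [[-0.2,0,1,0,0,0,1],[-0.2,0,1.5,0,0,0,1],[0,0,1.5,0,0,0,1],[0,0,0.5,0,0,0,1],[0,0,0,0,0,0,1],[0,0.5,0,0,0,0,1],[0,0.5,0,0,0,0,1],[0,0.5,0,0,0,0,1],[0,0.5,0,0,0,0,1],[0,0,0,0,0,0,1]]}}

```text
clock: 6.78
eef_pos: [0.4545, -0.0388, 0.0852]
tool_rot: [0.765, 0.643, 0.001, 0.001]
contact_force: [0.4, 0.6, 0.1]
gripper_width: 0.0006
```

```bash
cat > snap.py <<'E'
from h import *
from station import *
import cv2,sys
a=get_image("scene"); s=state(); show(s); p=s["eef_pos"]; r=R.from_quat(s["tool_rot"])
pts=[[x,y,0] for x in(-.009,.009) for y in(-.0175,.0175)]
print(project(a,p+r.apply(pts)).round(0).tolist())
n=sys.argv[1]
cv2.imwrite(f"pics/{n}.png",cv2.resize(cv2.convertScaleAbs(a["color"][60:260,200:440],alpha=1.6,beta=10),None,fx=3,fy=3,interpolation=cv2.INTER_CUBIC))
E
python3 snap.py s8
```

```text
t 6.83 pos [ 0.4536 -0.0387  0.0849] file [-50.5  81.   84.9] F [-0.04  0.3   0.44] w -0.0001
 tool y dir deg -9.91 z [ 0.001 -0.    -1.   ]
[[307.0, 177.0], [300.0, 186.0], [316.0, 178.0], [309.0, 188.0]]
```

View pics/s8.png

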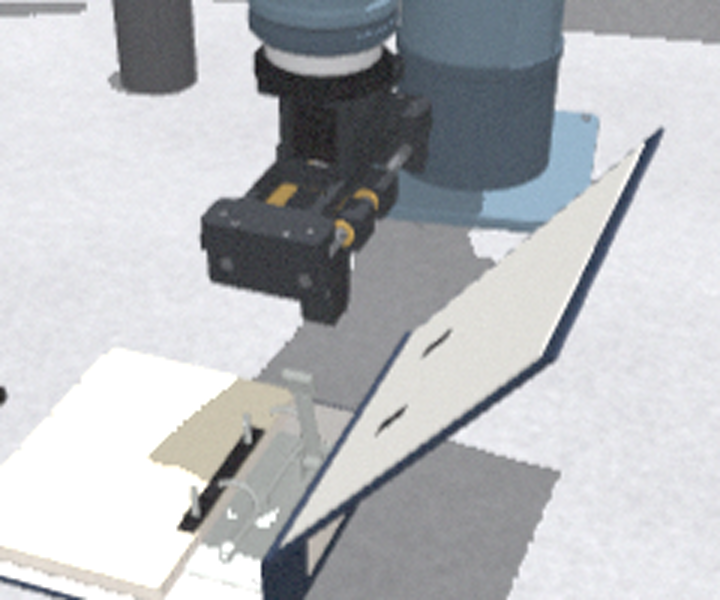

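Request:
{"method": "servo_tool", "body": {"steps": [[0,0.3,0,0,0,0,1],[0,0.3,0,0,0,0,1],[0,0.3,0,0,0,0,1],[0,0.3,0,0,0,0,1],[0,0.3,0,0,0,0,1],[0,0.3,0,0,0,0,1],[0,0.3,0,0,0,0,1],[0,0.3,0,0,0,0,1],[0,0.3,0,0,0,0,1],[0,0.3,0,0,0,0,1]]}}

```text
clock: 7.67
eef_pos: [0.4824, -0.0438, 0.0846]
tool_rot: [0.766, 0.643, 0.0, -0.0]
contact_force: [-0.3, 1.0, -0.4]
gripper_width: 0.0004
```

```bash
python3 snap.py s9
```

```text
t 7.72 pos [ 0.4831 -0.0439  0.0847] file [-20.5  80.9  84.7] F [ 0.05 -0.6  -0.11] w 0.0001
 tool y dir deg -9.91 z [ 0.001 -0.    -1.   ]
[[301.0, 185.0], [294.0, 195.0], [310.0, 187.0], [303.0, 198.0]]
```

View pics/s9.png

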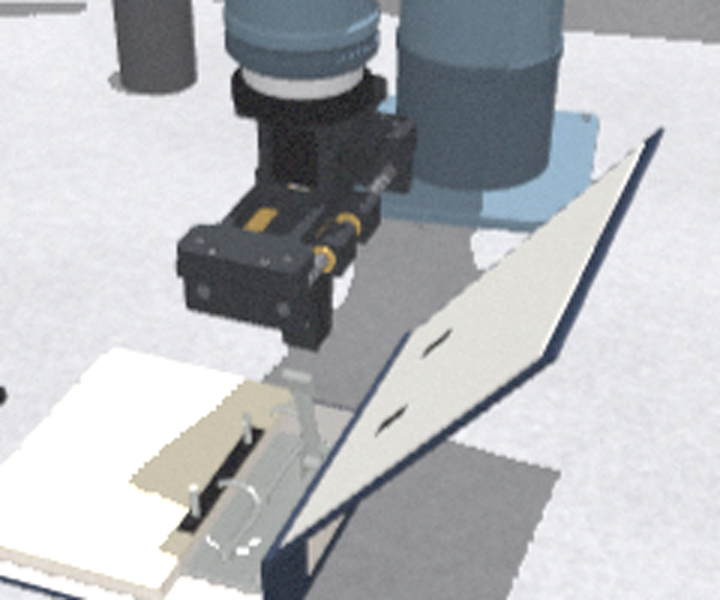

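```bash
python3 - <<'E'
from station import *
import cv2
a=get_image("scene")["color"];b=get_image("top")["color"]
cv2.imwrite("pics/a10.png",cv2.resize(cv2.convertScaleAbs(a[110:190,240:340],alpha=3.5,beta=10),None,fx=8,fy=7,interpolation=cv2.INTER_CUBIC))
cv2.imwrite("pics/t10.png",cv2.resize(cv2.convertScaleAbs(b[220:320,300:460],alpha=2.5,beta=10),None,fx=5,fy=5,interpolation=cv2.INTER_CUBIC))
E
```

```text
(no output)
```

View pics/a10.png

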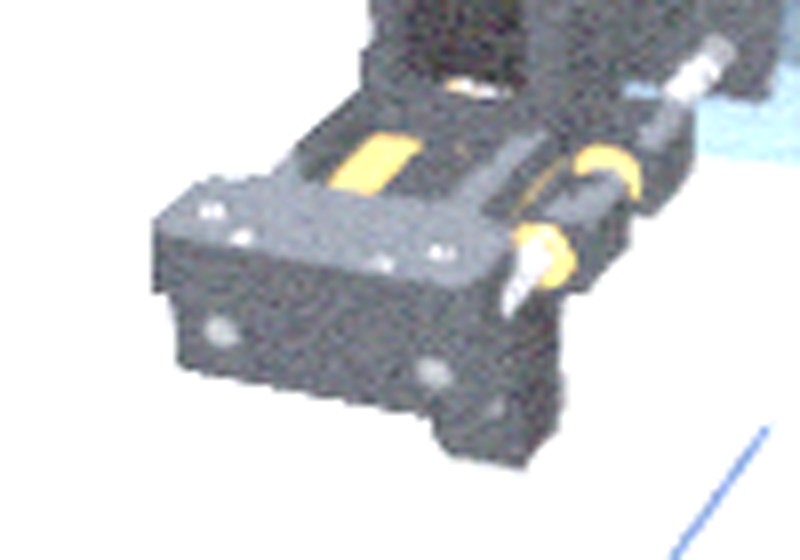

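View pics/t10.png

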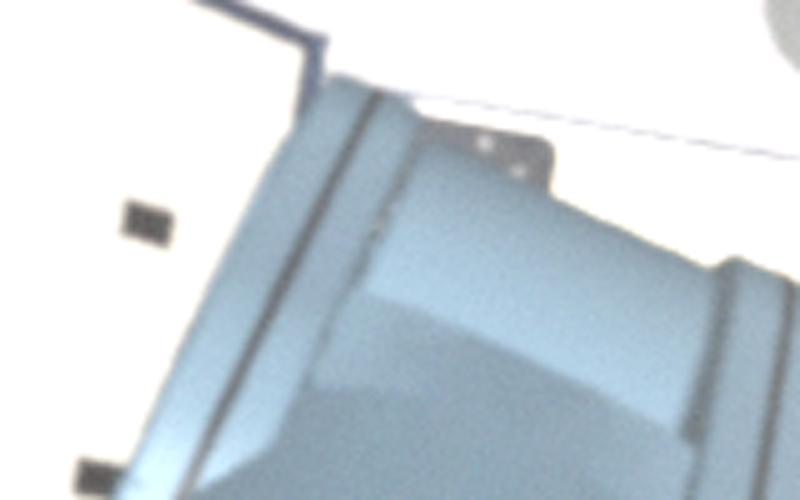

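```bash
python3 - <<'E'
from h import *
from station import *
a=get_image("scene");b=get_image("top");s=state();r=R.from_quat(s["tool_rot"])
def tri(ua,ub):
    f=lambda P:np.r_[project(a,[P])[0]-ua,project(b,[P])[0]-ub]
    o=least_squares(f,[.5,-.05,.2]);return o.x,np.abs(o.fun).max()
for u,v in (([266.5,140],[403.6,254]),([270,143.9],[397.2,248.4])):
    P,e=tri(u,v);print(P.round(4),e.round(1),"tool",r.inv().apply(P-s["eef_pos"]).round(4))
print(s["eef_pos"])
E
```

```text
[ 0.5589 -0.0815  0.2303] 0.2 tool [-0.024   0.0823 -0.1457]
[ 0.5667 -0.0736  0.2288] 0.0 tool [-0.0148  0.0886 -0.1443]
[ 0.48193728 -0.04373694  0.0845539 ]
```

Request:
{"method": "servo_tool", "body": {"steps": [[0,-1.5,0,0,0,0,1],[0,-1.5,0,0,0,0,1],[0,-1.5,0,0,0,0,1],[0,0,0,0,0,0,1],[0,0,1.0,0,0,0,1],[0,0,1,0,0,0,1],[0,0,1,0,0,0,1],[0,0,0.8,0,0,0,1],[0,0,0,0,0,0,1],[0,0,0,0,0,0,1]]}}

```text
clock: 8.75
eef_pos: [0.4375, -0.0364, 0.0458]
tool_rot: [0.766, 0.643, -0.001, -0.0]
contact_force: [0.9, -0.2, 0.0]
gripper_width: 0.0004
```

```bash
python3 snap.py s11
```

```text
t 8.8 pos [ 0.4378 -0.0364  0.0463] file [-66.4  80.6  46.3] F [-0.32 -0.19 -0.49] w 0.0005
 tool y dir deg -9.95 z [-0.001 -0.    -1.   ]
[[310.0, 188.0], [303.0, 198.0], [318.0, 190.0], [312.0, 200.0]]
```

View pics/s11.png

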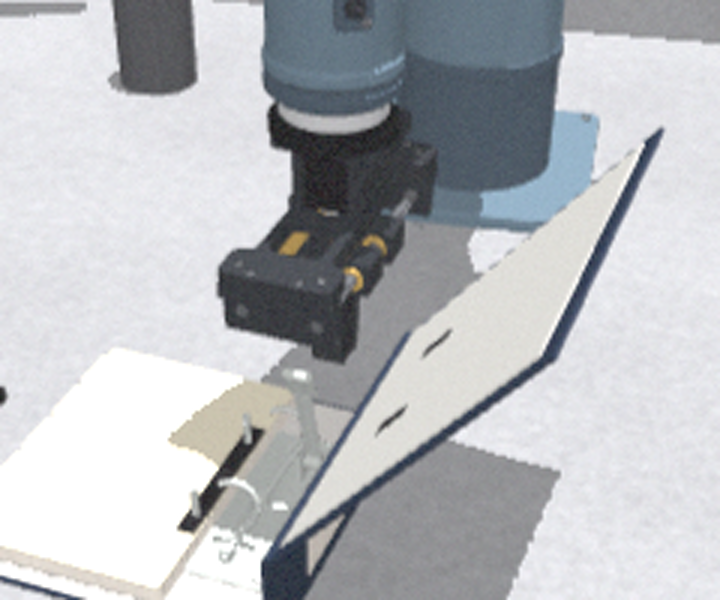

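Request:
{"method": "servo_tool", "body": {"steps": [[0,0.4,0,0,0,0,1],[0,0.4,0,0,0,0,1],[0,0.4,0,0,0,0,1],[0,0.4,0,0,0,0,1],[0,0.4,0,0,0,0,1],[0,0.4,0,0,0,0,1],[0,0.4,0,0,0,0,1],[0,0.4,0,0,0,0,1],[0,0.4,0,0,0,0,1],[0,0.2,0,0,0,0,1]]}}

```text
clock: 9.63
eef_pos: [0.4751, -0.0425, 0.0464]
tool_rot: [0.766, 0.643, -0.0, -0.0]
contact_force: [-0.9, 0.8, -0.2]
gripper_width: 0.0001
```

```bash
python3 snap.py s12
```

```text
t 9.68 pos [ 0.4753 -0.0425  0.0464] file [-28.5  81.   46.4] F [-1.31 -0.27 -0.38] w 0.0003
 tool y dir deg -9.91 z [-0.001  0.    -1.   ]
[[303.0, 199.0], [296.0, 209.0], [312.0, 201.0], [305.0, 211.0]]
```

View pics/s12.png

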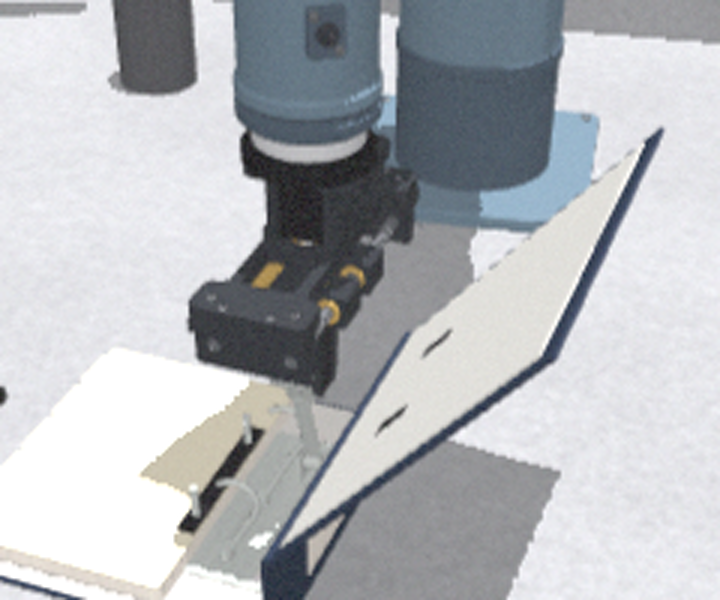

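Request:
{"method": "servo_tool", "body": {"steps": [[0,0.3,0.1,0,0,0,1],[0,0.3,0.1,0,0,0,1],[0,0.3,0.1,0,0,0,1],[0,0.3,0.1,0,0,0,1],[0,0.3,0.1,0,0,0,1],[0,0.3,0.1,0,0,0,1],[0,0,0,0,0,0,1],[0,0,0,0,0,0,1],[0,0,0,0,0,0,1],[0,0,0,0,0,0,1]]}}

```text
clock: 10.52
eef_pos: [0.4934, -0.0457, 0.0408]
tool_rot: [0.766, 0.643, 0.0, 0.0]
contact_force: [0.0, 0.4, -0.4]
gripper_width: 0.0005
```

```bash
python3 snap.py s13
```

```text
t 10.57 pos [ 0.4933 -0.0457  0.0408] file [-10.1  80.9  40.8] F [ 0.02 -0.29 -0.46] w 0.0005
 tool y dir deg -9.92 z [ 0.001 -0.    -1.   ]
[[300.0, 207.0], [292.0, 217.0], [308.0, 209.0], [301.0, 219.0]]
```

View pics/s13.png

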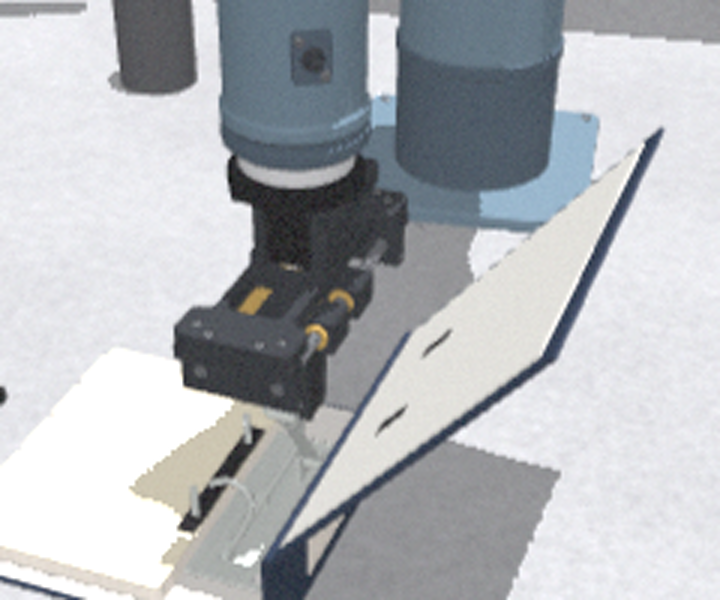

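Request:
{"method": "servo_tool", "body": {"steps": [[0,0.4,0.3,0,0,0,1],[0,0.4,0.3,0,0,0,1],[0,0.4,0.3,0,0,0,1],[0,0.3,0.3,0,0,0,1],[0,0.3,0.4,0,0,0,1],[0,0.3,0.4,0,0,0,1],[0,0.2,0.4,0,0,0,1],[0,0.2,0.4,0,0,0,1],[0,0,0,0,0,0,1],[0,0,0,0,0,0,1]]}}

```text
clock: 11.4
eef_pos: [0.5169, -0.05, 0.0121]
tool_rot: [0.766, 0.643, -0.001, -0.0]
contact_force: [-0.2, -0.2, 0.6]
gripper_width: 0.0006
```

```bash
python3 snap.py s14
```

```text
t 11.45 pos [ 0.517  -0.05    0.0123] file [14.  80.8 12.3] F [ 0.28 -0.7   0.25] w 0.0004
 tool y dir deg -9.92 z [-0.001 -0.    -1.   ]
[[295.0, 225.0], [288.0, 236.0], [304.0, 227.0], [297.0, 239.0]]
```

View pics/s14.png

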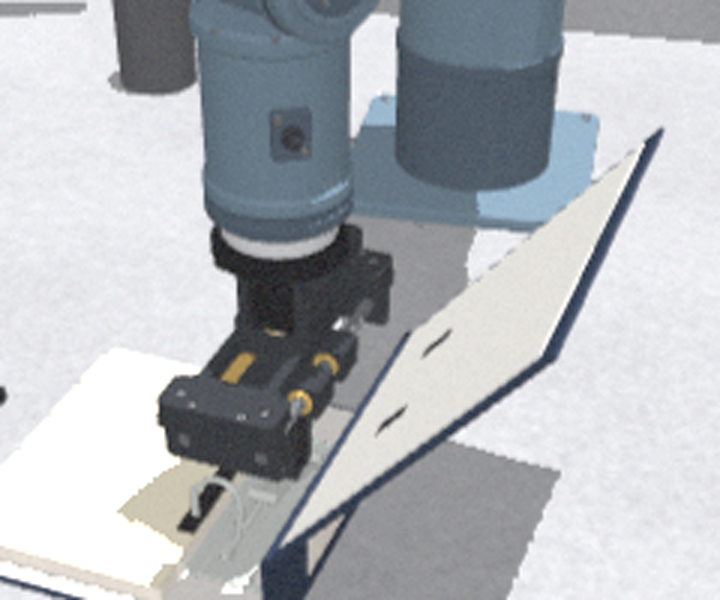

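Request:
{"method": "servo_tool", "body": {"steps": [[0,0.2,0.3,0,0,0,1],[0,0.2,0.3,0,0,0,1],[0,0.2,0.3,0,0,0,1],[0,0.1,0.3,0,0,0,1],[0,0.1,0.3,0,0,0,1],[0,0,0.3,0,0,0,1],[0,0,0.2,0,0,0,1],[0,0,0,0,0,0,1],[0,0,0,0,0,0,1],[0,0,0,0,0,0,1]]}}

```text
clock: 12.28
eef_pos: [0.5245, -0.051, -0.0049]
tool_rot: [0.766, 0.643, 0.0, -0.002]
contact_force: [-16.8, 4.5, 42.0]
gripper_width: 0.0005
```

```bash
python3 snap.py s15; python3 - <<'E'
from h import *
from station import *
a=get_image("scene")
for b in (0,.1,.3,.5):print(b,project(a,toW(Q,[lever_pt(.085,.0125,b),lever_pt(.074,.015,b)])).round(0).tolist())
E
```

```text
t 12.33 pos [ 0.5245 -0.051  -0.0049] file [21.5 81.  -4.9] F [-17.29   3.08  42.71] w -0.0
 tool y dir deg -9.97 z [-0.002  0.003 -1.   ]
[[294.0, 234.0], [287.0, 246.0], [302.0, 237.0], [295.0, 248.0]]
0 [[287.0, 235.0], [289.0, 230.0]]
0.1 [[287.0, 230.0], [289.0, 226.0]]
0.3 [[288.0, 222.0], [290.0, 218.0]]
0.5 [[290.0, 212.0], [292.0, 210.0]]
```

View pics/s15.png

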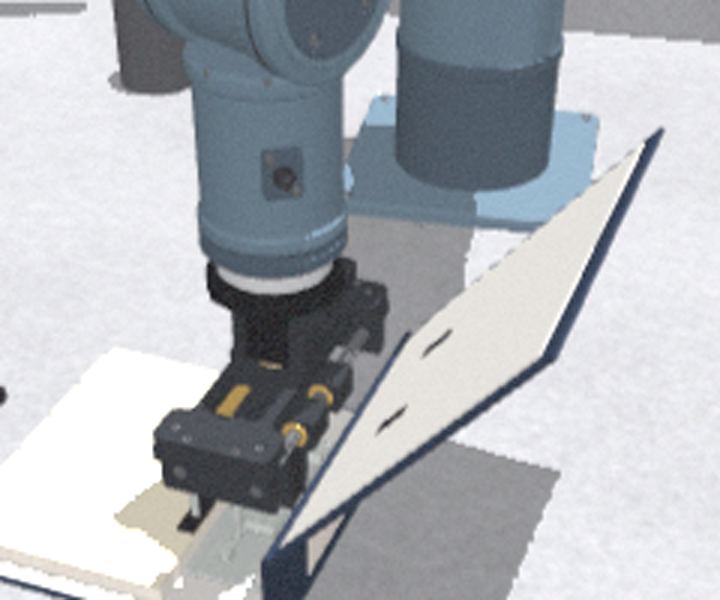

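Request:
{"method": "servo_tool", "body": {"steps": [[0,0,-0.5,0,0,0,1],[0,0,-1.5,0,0,0,1],[0,0,-2.5,0,0,0,1],[0,0,-3,0,0,0,1],[0,0,-3,0,0,0,1],[0,0,-3,0,0,0,1],[0,0,-3,0,0,0,1],[0,0,-3,0,0,0,1],[0,0,-3,0,0,0,1],[0,0,-3,0,0,0,1]]}}

```text
clock: 13.22
eef_pos: [0.5266, -0.0515, 0.2496]
tool_rot: [0.766, 0.643, 0.001, 0.001]
contact_force: [0.3, 0.5, 0.3]
gripper_width: 0.0005
```

```bash
python3 snap.py s16; python3 - <<'E'
from station import *
print(state()["joint_pos"].round(2))
E
```

```text
t 13.27 pos [ 0.53   -0.0523  0.255 ] file [ 27.1  80.7 255. ] F [ 3.03 -1.6   3.58] w 0.0004
 tool y dir deg -9.97 z [ 0.011  0.    -1.   ]
[[288.0, 113.0], [279.0, 122.0], [298.0, 115.0], [289.0, 124.0]]
[-0.6   0.33  0.78  1.83 -0.26  1.07  0.1 ]
```

View pics/s16.png

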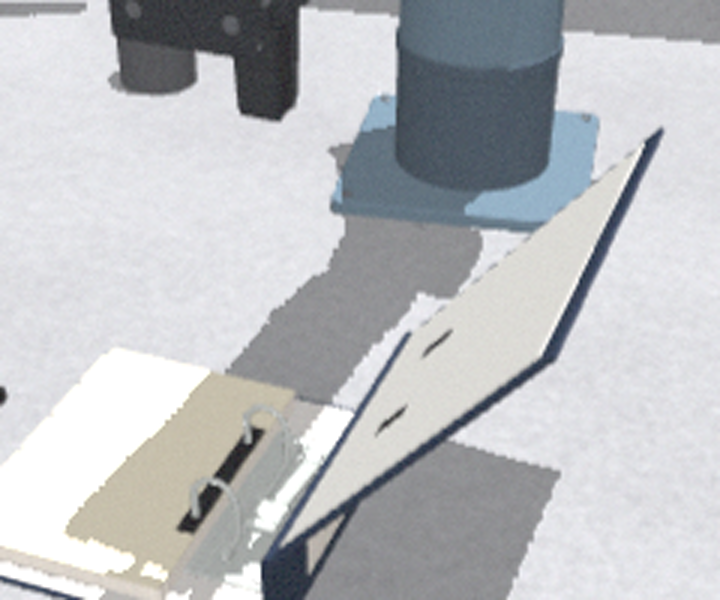

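Request:
{"method": "servo_tool", "body": {"steps": [[0,-0.5,-2.5,0,0,0,1],[0,-0.5,-2.5,0,0,0,1],[2.5,-0.5,0,0,0,0,1],[3,-0.5,0,0,0,0,1],[3,-0.5,0,0,0,0,1],[3,0,0,0,0,0,1],[3,0,0,0,0,0,1],[3,0,0,0,0,0,1],[3,0,0,0,0,0,1],[2.5,0,0,0,0,0,1]]}}

```text
clock: 14.1
eef_pos: [0.5415, 0.1826, 0.2977]
tool_rot: [0.765, 0.644, 0.001, 0.0]
contact_force: [0.2, 0.1, 0.4]
gripper_width: 0.0003
```

```bash
cat > snap2.py <<'E'
from h import *
from station import *
import cv2,sys
a=get_image("scene"); b=get_image("top"); s=state(); show(s); p=s["eef_pos"]; r=R.from_quat(s["tool_rot"])
print(project(a,p+r.apply([[x,y,-.042] for x in(-.009,.009) for y in(-.0175,.0175)])).round(0).tolist())
n=sys.argv[1]
f=lambda c:cv2.convertScaleAbs(c,alpha=1.6,beta=10)
cv2.imwrite(f"pics/{n}.png",np.vstack([cv2.resize(f(a["color"][0:300,150:550]),(800,600))]))
E
python3 snap2.py s17
```

```text
t 14.2 pos [0.5412 0.1855 0.2971] file [ -2.7 316.9 297.1] F [-0.07 -0.12 -0.33] w 0.0005
 tool y dir deg -9.49 z [ 0.002  0.002 -1.   ]
[[453.0, 76.0], [449.0, 86.0], [466.0, 78.0], [463.0, 89.0]]
```

View pics/s17.png

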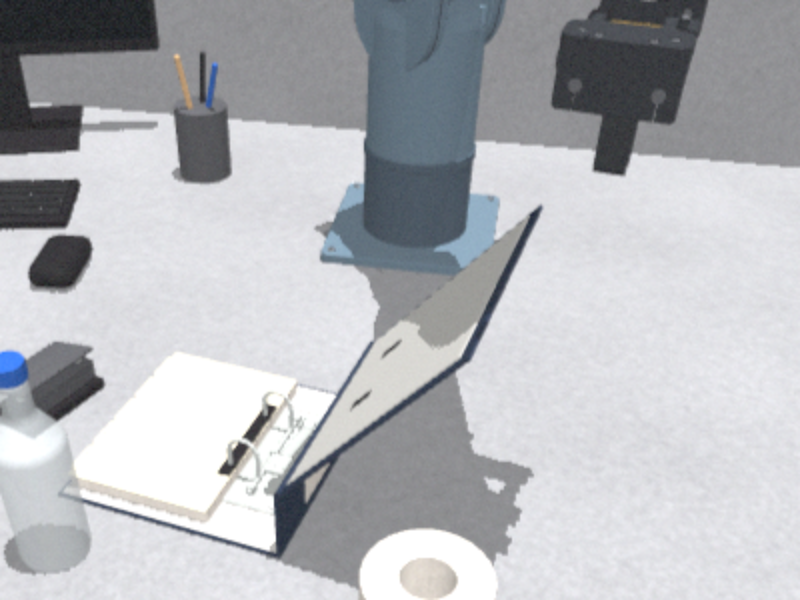

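Request:
{"method": "servo_tool", "body": {"steps": [[0,0,1,0,0,0,1],[0,0,2,0,0,0,1],[0,0,2.5,0,0,0,1],[0,0,2.5,0,0,0,1],[0,0,2.5,0,0,0,1],[0,0,2.5,0,0,0,1],[0,0,1.2,0,0,0,1],[0,0,0,0,0,0,1],[-1.5,0,0,0,0,0,1],[-1,0,0,0,0,0,1]]}}

```text
clock: 15.03
eef_pos: [0.537, 0.1528, 0.1569]
tool_rot: [0.766, 0.643, 0.001, 0.001]
contact_force: [0.2, -0.6, -0.6]
gripper_width: 0.0003
```

```bash
python3 snap2.py s18
```

```text
t 15.13 pos [0.5371 0.1515 0.1573] file [ -0.9 282.7 157.3] F [-0.05  0.59  0.08] w 0.0004
 tool y dir deg -10.17 z [ 0.002 -0.    -1.   ]
[[413.0, 160.0], [408.0, 171.0], [425.0, 162.0], [420.0, 173.0]]
```

View pics/s18.png

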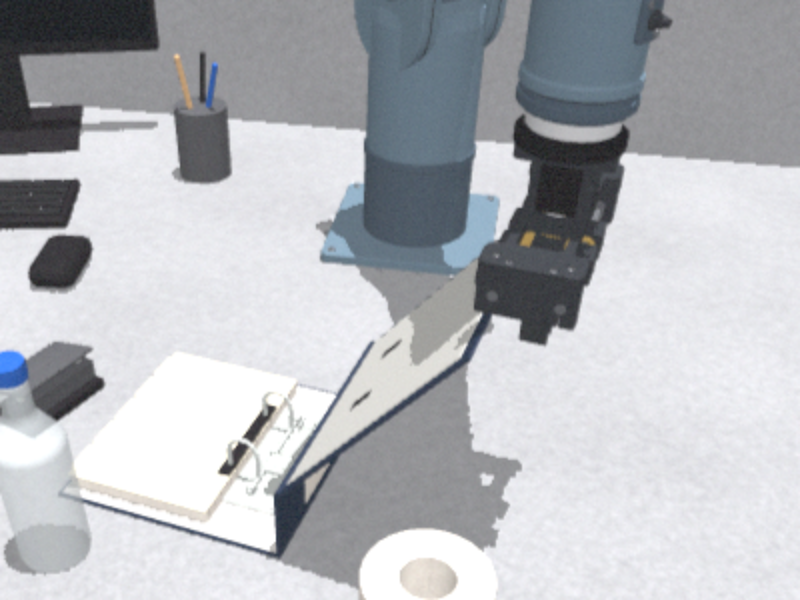

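Request:
{"method": "servo_tool", "body": {"steps": [[-0.7,0,0,0,0,0,1],[-0.8,0,-0.2,0,0,0,1],[-0.8,0,-0.6,0,0,0,1],[-0.8,0,-0.6,0,0,0,1],[-0.8,0,-0.6,0,0,0,1],[-0.8,0,-0.6,0,0,0,1],[-0.8,0,-0.6,0,0,0,1],[-0.9,0,-0.6,0,0,0,1],[-0.9,0,-0.6,0,0,0,1],[-0.9,0,-0.5,0,0,0,1]]}}

```text
clock: 15.97
eef_pos: [0.5219, 0.0732, 0.2053]
tool_rot: [0.766, 0.643, 0.0, 0.0]
contact_force: [0.2, 1.2, -1.1]
gripper_width: 0.0005
```

```bash
python3 snap2.py s19
```

```text
t 16.07 pos [0.5223 0.0721 0.2057] file [ -1.8 201.9 205.7] F [-0.62  0.41  0.51] w 0.0004
 tool y dir deg -10.07 z [ 0.001 -0.    -1.   ]
[[367.0, 122.0], [360.0, 133.0], [378.0, 124.0], [372.0, 135.0]]
```

View pics/s19.png

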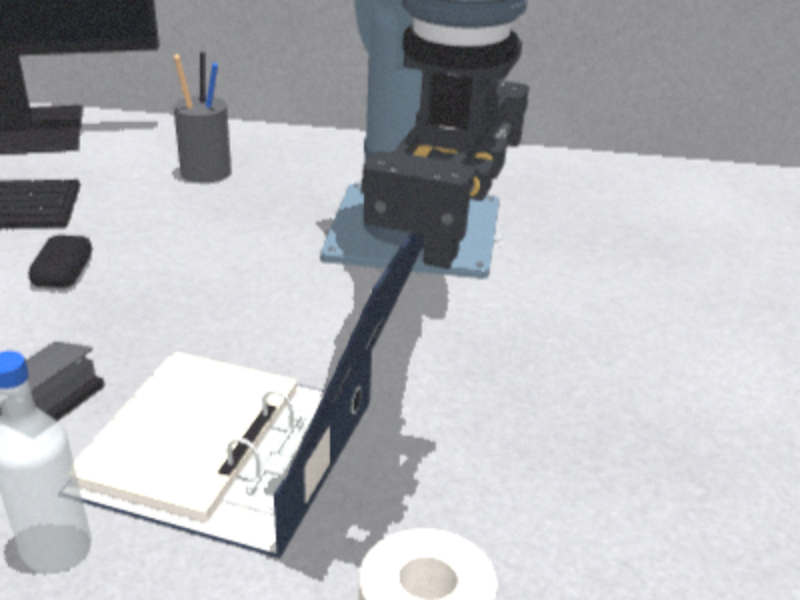

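Request:
{"method": "servo_tool", "body": {"steps": [[-0.8,0,-0.3,0,0,0,1],[-0.8,0,-0.3,0,0,0,1],[-0.8,0,-0.3,0,0,0,1],[-0.8,0,-0.2,0,0,0,1],[-0.8,0,-0.2,0,0,0,1],[-0.8,0,-0.2,0,0,0,1],[-0.8,0,-0.1,0,0,0,1],[-0.8,0,0,0,0,0,1],[-0.8,0,0,0,0,0,1],[-0.8,0,0,0,0,0,1]]}}

```text
clock: 16.9
eef_pos: [0.5083, -0.0055, 0.2207]
tool_rot: [0.766, 0.643, 0.0, 0.0]
contact_force: [0.2, 0.8, 0.3]
gripper_width: 0.0008
```

```bash
python3 snap2.py s20
```

```text
t 17.0 pos [ 0.508  -0.0065  0.2207] file [ -2.4 122.1 220.7] F [ 0.73 -0.17  0.48] w 0.0002
 tool y dir deg -10.05 z [ 0.    -0.001 -1.   ]
[[319.0, 104.0], [311.0, 114.0], [330.0, 106.0], [322.0, 116.0]]
```

View pics/s20.png

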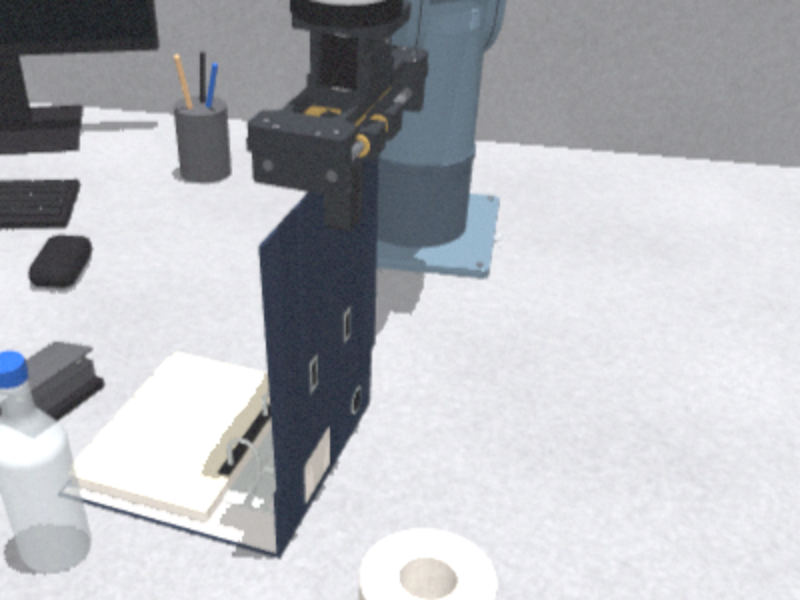

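Request:
{"method": "servo_tool", "body": {"steps": [[-0.8,0,0,0,0,0,1],[-0.8,0,0,0,0,0,1],[-0.8,0,0,0,0,0,1],[-0.8,0,0.1,0,0,0,1],[-0.8,0,0.1,0,0,0,1],[-0.8,0,0.2,0,0,0,1],[-0.8,0,0.2,0,0,0,1],[-0.7,0,0.3,0,0,0,1],[-0.7,0,0.3,0,0,0,1],[-0.7,0,0.4,0,0,0,1]]}}

```text
clock: 17.83
eef_pos: [0.495, -0.0813, 0.2044]
tool_rot: [0.766, 0.643, 0.0, 0.0]
contact_force: [0.7, 0.8, 1.0]
gripper_width: 0.0004
```

```bash
python3 snap2.py s21
```

```text
t 17.93 pos [ 0.4943 -0.082   0.204 ] file [ -2.9  45.3 204. ] F [ 0.57 -0.4  -0.53] w 0.0007
 tool y dir deg -10.03 z [-0.001 -0.001 -1.   ]
[[276.0, 106.0], [266.0, 115.0], [286.0, 108.0], [277.0, 117.0]]
```

View pics/s21.png

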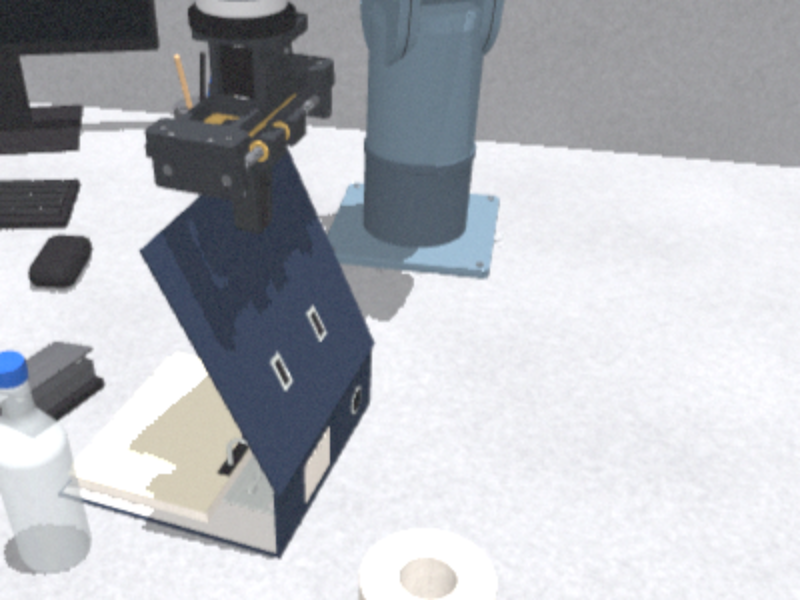

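Request:
{"method": "servo_tool", "body": {"steps": [[-0.9,0,0.4,0,0,0,1],[-0.9,0,0.5,0,0,0,1],[-0.9,0,0.5,0,0,0,1],[-0.8,0,0.5,0,0,0,1],[-0.8,0,0.6,0,0,0,1],[-0.7,0,0.7,0,0,0,1],[-0.7,0,0.7,0,0,0,1],[-0.7,0,0.7,0,0,0,1],[-0.7,0,0.7,0,0,0,1],[-0.6,0,0.7,0,0,0,1]]}}

```text
clock: 18.77
eef_pos: [0.4815, -0.1571, 0.1438]
tool_rot: [0.766, 0.643, -0.0, -0.0]
contact_force: [-0.7, 0.0, 0.7]
gripper_width: 0.0007
```

Request:
{"method": "servo_tool", "body": {"steps": [[-0.5,0,0.7,0,0,0,1],[-0.4,0,0.7,0,0,0,1],[-0.4,0,0.8,0,0,0,1],[-0.4,0,0.8,0,0,0,1],[-0.3,0,0.8,0,0,0,1],[-0.3,0,0.8,0,0,0,1],[-0.2,0,0.8,0,0,0,1],[-0.2,0,0.8,0,0,0,1],[0,0,0,0,0,0,1],[0,0,0,0,0,0,1]]}}

```text
clock: 19.6
eef_pos: [0.4767, -0.1829, 0.0822]
tool_rot: [0.766, 0.643, -0.0, -0.0]
contact_force: [0.7, -0.6, 0.1]
gripper_width: 0.0003
```

```bash
python3 snap2.py s22
```

```text
t 19.7 pos [ 0.4773 -0.1828  0.0828] file [ -2.3 -56.9  82.8] F [-0.13  0.45  0.11] w 0.0008
 tool y dir deg -9.9 z [ 0.  0. -1.]
[[229.0, 157.0], [220.0, 167.0], [238.0, 159.0], [229.0, 169.0]]
```

View pics/s22.png

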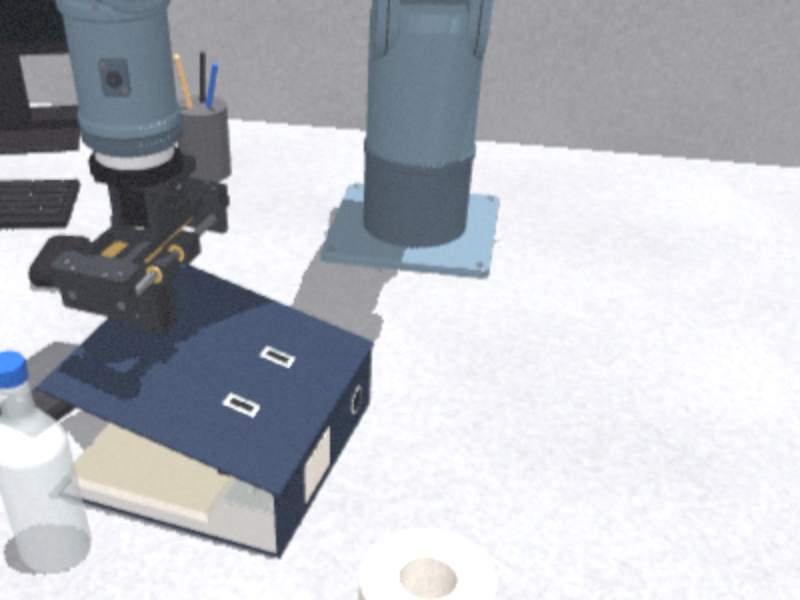

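Request:
{"method": "servo_tool", "body": {"steps": [[-0.1,0,0.6,0,0,0,1],[-0.1,0,0.6,0,0,0,1],[-0.1,0,0.6,0,0,0,1],[0,0,0.6,0,0,0,1],[0,0,0.6,0,0,0,1],[0,0,0.5,0,0,0,1],[0,0,0.5,0,0,0,1],[0,0,0.4,0,0,0,1],[0,0,0,0,0,0,1],[0,0,0,0,0,0,1]]}}

```text
clock: 20.53
eef_pos: [0.4764, -0.1858, 0.0392]
tool_rot: [0.766, 0.643, 0.0, -0.0]
contact_force: [-2.9, 1.5, 13.5]
gripper_width: 0.0004
```

```bash
python3 snap2.py s23
```

```text
t 20.63 pos [ 0.4764 -0.1858  0.0392] file [ -2.6 -60.   39.2] F [-3.3   1.39 12.82] w 0.0002
 tool y dir deg -9.93 z [ 0.     0.001 -1.   ]
[[231.0, 176.0], [222.0, 186.0], [239.0, 178.0], [230.0, 188.0]]
```

View pics/s23.png

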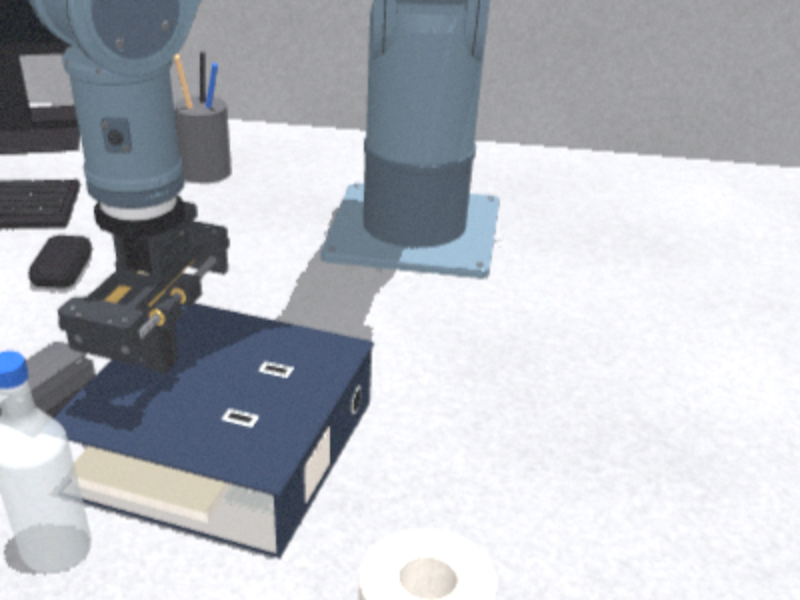

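Request:
{"method": "servo_tool", "body": {"steps": [[0,0,0.1,0,0,0,1],[0,0,0.1,0,0,0,1],[0,0,0,0,0,0,1],[0,0,0,0,0,0,1],[0,0,0,0,0,0,1],[0,0,-0.4,0,0,0,1],[0,0,-1,0,0,0,1],[0,0,-2,0,0,0,1],[0,0,-3,0,0,0,1],[0,0,-3,0,0,0,1]]}}

```text
clock: 21.47
eef_pos: [0.4757, -0.1858, 0.1314]
tool_rot: [0.766, 0.643, -0.001, -0.001]
contact_force: [1.4, 0.5, -0.1]
gripper_width: 0.0003
```

Request:
{"method": "servo_tool", "body": {"steps": [[0,0,-3,0,0,0,1],[0,0,-3,0,0,0,1],[0,0,-3,0,0,0,1],[0,0,-3,0,0,0,1],[0,0,-2,0,0,0,1],[0,0,-1,0,0,0,1],[0,0,0,0,0,0,1],[0,0,0,0,0,0,1],[0,0,0,0,0,0,1],[0,0,0,0,0,0,1]]}}

```text
clock: 22.3
eef_pos: [0.4757, -0.1855, 0.2791]
tool_rot: [0.766, 0.643, -0.001, -0.001]
contact_force: [0.4, -0.0, -0.7]
gripper_width: 0.0005
```

```bash
python3 snap2.py s24; python3 - <<'E'
from h import *
from station import *
import cv2
a=get_image("scene");b=get_image("top")
for an in (0,.07,.12): 
    P=[cover_pt(x,r,.003,an) for x in(.12,-.12) for r in(.225,0)]
    print(an,project(a,toW(Q,P)).round(1).tolist())
cv2.imwrite("pics/c25.png",cv2.resize(cv2.convertScaleAbs(a["color"][130:300,160:360],alpha=1.8,beta=20),None,fx=4,fy=3.5,interpolation=cv2.INTER_CUBIC))
cv2.imwrite("pics/t25.png",b["color"])
E
```

```text
t 22.4 pos [ 0.4759 -0.1857  0.2795] file [ -3.2 -60.  279.5] F [ 0.4  -0.25 -0.33] w 0.0005
 tool y dir deg -9.92 z [-0.002  0.    -1.   ]
[[213.0, 50.0], [202.0, 58.0], [223.0, 52.0], [212.0, 60.0]]
0 [[170.1, 214.3], [287.5, 245.9], [235.4, 148.0], [335.7, 169.9]]
0.07 [[168.7, 207.4], [287.6, 245.9], [234.9, 141.5], [335.8, 169.9]]
0.12 [[167.9, 202.4], [287.7, 245.9], [234.9, 136.9], [335.9, 169.9]]
```

View pics/c25.png

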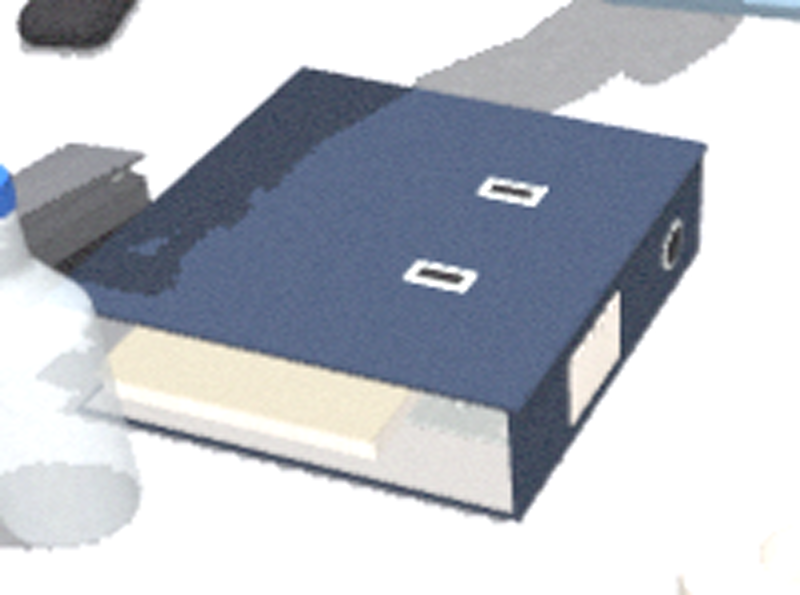

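View pics/t25.png

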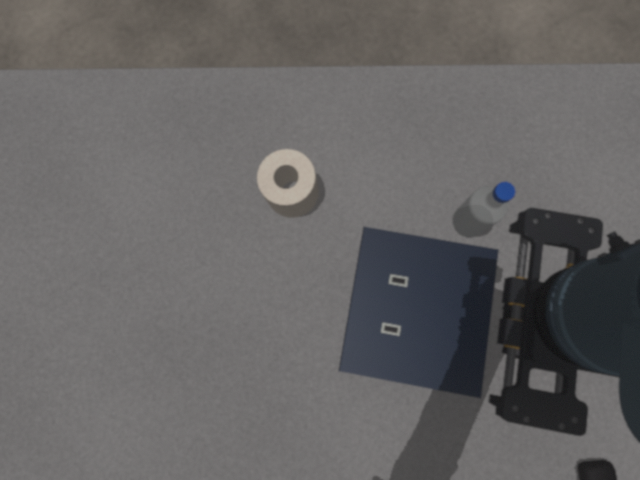

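```bash
python3 -c "
from station import *
print(sign_off()); s=state(); print(s['clock'],s['contact_force'])"
```

```text
the job is handed in; nothing more can be done
None
the job is handed in; nothing more can be done
```

The file is closed and the job is handed in at about 22.4 s on the robot's clock (limit 56 s). `sign_off` gives no verdict, so what follows is what my own checks showed.

- **Lever:** I pushed it down with the shut fingers until about 42 N showed at its stop, with the cover still open. The scene picture afterwards shows both arches shut on their posts.
- **Cover:** I tipped it over from its outer face near the middle of its free edge and pressed it down, with about 13 N showing before a last 2 mm push. In the last scene picture its far free corner is at pixel (235.8, 149.1). The model puts it at (235.4, 148.0) when fully shut and (234.9, 141.5) at 0.07 rad.
- **Surroundings:** In the last pictures the file, roll and bottle are at the same pixels as at the start. I did not measure the punch, but it looks the same in the scene view and the gripper stayed well above it. I then raised the tool about 20 cm clear of the cover.

**Checks that disagreed:**
- The fingertips stood about 42–47 mm above the TCP height the robot reported. I saw this in the scene camera, and it held up when a first sweep at lever height touched nothing. I allowed 42 mm from then on, and the heights at which the fingers met the lever stop and the shut cover agree with that to about 3 mm.
- With the cover shut I can no longer see the lever, so its final position rests on the earlier picture of the arches.

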